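Lay out stripped gearbox parts in their trays

TASK

Lay out the parts of the stripped gearbox for inspection: stand the square-flanged shaft in the square tray, put the gear wheel in the large round tray and the bearing in the small round tray, each sitting flat on its tray's floor the same way up as it is now, and lay the loose steel plate squarely on top of the pile of identical plates, edges roughly in line. The pile's height differs from time to time. Set each part down before letting go, do not drop it, and leave the jar and the pliers where they are.

Things in the scene. Friction and masses are not known exactly. Their poses are not given: they have to be found in the camera images.
- shaft: Loose steel stub shaft standing on its flange, 0.3 to 0.5 kg. Square flange 58 x 58 mm, 10 mm thick; above it a collar 34 mm in diameter up to z = 22 mm, then an upright round shaft 22 mm in diameter up to z = 70 mm. Origin: centre of the flange's underside; z up, x and y along the flange's sides. Goes in the square tray.
- gear: Loose steel gear wheel lying flat, hub up, 0.24 to 0.42 kg. Toothed disc 60 mm in diameter, 16 mm thick, with a round hub 26 mm in diameter on top up to z = 38 mm. Origin: centre of the underside, z up. Goes in the large round tray.
- bearing: Loose steel ball bearing lying flat, 0.1 to 0.2 kg: round, outer diameter 42 mm, 22 mm high, with a 20 mm bore. Origin: centre of the underside, z up. Goes in the small round tray.
- plate: The single loose steel plate lying flat on the bench, 0.2 to 0.4 kg: 90 mm along its x, 44 mm along its y, 10 mm thick, two dark holes on its top. Origin: centre of the underside, z up. Goes on top of the pile of identical plates.
- square_tray: Fixed grey plastic square tray, 84 x 84 mm outside, 76 x 76 mm inside; its floor is at z = 3 mm and its rim 4 mm thick, top at z = 10 mm. Origin: centre of the underside (on the bench); x and y along its sides.
- large_round_tray: Fixed grey plastic round tray, 88 mm in diameter outside, 80 mm inside; floor at z = 3 mm, rim 4 mm thick with its top at z = 10 mm. Origin: centre of the underside (on the bench).
- small_round_tray: Fixed grey plastic round tray, 68 mm in diameter outside, 60 mm inside; floor at z = 3 mm, rim 4 mm thick with its top at z = 10 mm. Origin: centre of the underside (on the bench).
- pile: Fixed pile of steel plates, 90 mm along its x, 44 mm along its y, like the loose plate. Its top stands 35 to 60 mm above the bench, differently each time, and does not move. The top surface is 60 mm above its origin along z (the origin lies at or up to 25 mm below the bench surface, on the pile's axis); two dark holes on its top.
- jar: Bystander: loose white plastic jar with a red cap, 44 mm in diameter, 60 mm high, standing beyond the parts. Origin: centre of the underside. Leave it.
- pliers: Bystander: loose circlip pliers with red handles lying flat beyond the parts, about 165 mm long, 14 mm high. Origin: at the pivot, on the bench; x points to the tips. Leave them.
Mind the look-alikes: they are no part of the job. What is shaped like the plate but brown or yellow is not meant.

How it is judged (in metres and radians):
At the end, for the whole second after the job is handed in: Shaft, gear and bearing stand on the floor of their own tray (within 15 mm of its centre, underside 0 to 7 mm above the tray's), the plate lies on the pile (within 12 mm, 0.2 rad, -3 to +4 mm of its top), all level within 0.1 rad and at rest (horizontal distance between shaft and square_tray below 0.015 m and z of shaft in the frame of square_tray between 0 and 0.007 m and angle between each of shaft, gear, bearing, plate's own z axis and vertical below 0.1 rad and linear speed of each of shaft, gear, bearing, plate below 0.02 m/s and angular speed of each of shaft, gear, bearing, plate below 0.2 rad/s and horizontal distance between gear and large_round_tray below 0.015 m and z of gear in the frame of large_round_tray between 0 and 0.007 m and horizontal distance between bearing and small_round_tray below 0.015 m and z of bearing in the frame of small_round_tray between 0 and 0.007 m and horizontal distance between plate and pile below 0.012 m and z of plate in the frame of pile between 0.057 and 0.064 m and angle between the x axis of plate and the x axis of pile, either way round below 0.2 rad); the robot touches nothing.
It fails at once if the jar or the pliers are shifted by more than 30 mm (distance of any of jar, pliers from where it was at the start of the episode above 0.03 m).
It fails at once if the shaft, gear or bearing is dropped: out of the fingers while more than 30 mm above the bench ((contact force between the fingers and shaft below 0.02 N and height (world z) of shaft above 0.03 m) or (contact force between the fingers and gear below 0.02 N and height (world z) of gear above 0.03 m) or (contact force between the fingers and bearing below 0.02 N and height (world z) of bearing above 0.03 m)).
It fails at once if the plate is dropped: out of the fingers more than 25 mm above the pile's top (contact force between the fingers and plate below 0.02 N and z of plate in the frame of pile above 0.085 m).
It also fails if it takes over 115 s, if anything falls off the work surface, if the arm or the gripper's body presses on something with over 40 N, if the wrist force passes 120 N, or if a joint passes its speed limit or range.

ROBOT

A 6-joint arm with a two-finger parallel gripper is mounted at the origin on the work surface. World frame = base frame: x ahead of the robot, y to its left, z up, the work surface at z = 0. Lengths are in m, angles in degrees, forces in N, time in s.
With the tool pointing down it reaches from about 0.4 to 0.825 m from the base axis. Payload 7 kg.
Tool frame: the origin (TCP) lies between the finger pads; the fingertips stand 22 mm ahead of it and the grasp point (between the pads) lies 3 mm ahead of it; z points along the fingers, y is the direction in which the jaws open and shut (so a half turn about z gives the same grasp; the last joint's range is limited). The gripper opens to 88 mm and grips with 3 to 60 N. Pads are 19 mm wide; open, the fingers measure 130 mm over their backs; the gripper's body (78 mm by 193 mm) begins 47 mm behind the grasp point.
Start: joints at [-55.113, 20.546, 0.682, 0, -70.136, -16.507], TCP at [0.213, -0.641, 0.249] pointing down, gripper open.
Joint ranges: [-176.03, 176.03], [-82.01, 121.73], [-58.28, 71.71], [-173.87, 95.51], [-174.79, -0.11], [-173.66, 173.66]. Speed limits (degrees/s): [136.94, 136.94, 172.46, 180, 180, 180].

INTERFACE

Orientations are given as [roll, pitch, yaw] about the fixed x, y, z axes, in that order (R = Rz(yaw) Ry(pitch) Rx(roll)).
In Python, from plant import telemetry, cams, r gives the robot as it stands.
- The arm moves only by the tool carry_out, never from a script. Its argument "commands" is one flat list of numbers, 5 for each row, row after row: the shift along the world's x, y, z as a fraction of full scale, then the turn about the world's z as a fraction of full scale, then the gripper's target within -1 to 1 (shut at 1, half-way at 0, fully open at -1). In form: [x, y, z, turn, claw, x, y, z, turn, claw, ...]. A call has 1 to 8 rows; each row shifts and turns the commanded pose from where the row before left it; what a row does not reach is not made up. Full scale, the value 1, is 0.04 m for a shift and 4 degrees for a turn. A row lasts 1/10 s, in which the tool goes at most 50 mm and 8.59 degrees, less where a joint would pass 70% of its speed; a pose out of reach is approached as far as the arm can. A call with a number of a shift or a turn outside -1 to 1 is refused whole. A call with a gripper value outside its range is refused whole. The fingers move at their own pace and stop on an object; "grip_force" is the grip in N (left out, the last holds). Time passes only in rows, so rows that do not move let the fingers close. It gives the time, the measured TCP pose, the force and the opening at its end, in the units of the state.
- telemetry.get_state(): the state, without advancing time (a new reading comes with each control period).
- cams.capture(name): name is "scene" or "top" or "wrist"; returns a dict with "frame" (420x560x3 uint8, red, green, blue), "camera_matrix" (3x3 intrinsics, pixels), "camera_from_world" (4x4, takes a point from world to camera coordinates); the wrist camera has in their place "mount" (4x4, takes a point from camera to tool coordinates, whose origin is the TCP and whose axes are the flange's). Camera axes: x right, y down, z forward; pixel columns grow to the right and rows downward; lengths in m; the calibration is good to about 2 mm. A picture is of the moment at which its call begins: read the wrist's pose just before it. There is no depth.
- r.close_job(): hands the job in, once; it reports no verdict.
The state is a dict: "time_s": time; "joints": joint angles; "qd": joint speeds; "joint_torque": joint torques, N m; "tcp_pos": TCP position; "eef_rot": TCP orientation; "contact_force": force on the tool from outside, world axes, zero at the start; "moment": the same for the moment, N m; "gripper_width": finger opening in m.
Only numpy, scipy, OpenCV 4.12 (cv2) and the standard library are available. Lean on these libraries where they do the work, as an engineer would, in place of code of your own. Each camera call takes 0.05 s, during which the arm holds its last target. There are 200 camera calls.

## Working session

There is one attempt and no reset: what is moved stays moved. The work goes in short steps, Python scripts to look and compute and a tool call to move; the robot and the scene stay as the last step left them, time stands still between calls to the robot, and variables do not carry over. Pictures are saved under pics/ and viewed, about 12 in all and at most 16, crops included, and the job is handed in when it is done.

Besides the shell and the picture viewer there is one more tool, called after "Request:" as a command line: name --argument value ..., lists and objects as JSON in quotes. carry_out: Moves the arm, as the interface text tells. Shift numbers are shares of 0.04 m and turn numbers shares of 4 degrees, none past 1 either way. Its arguments: {"type":"object","properties":{"commands":{"type":"array"},"grip_force":{"type":"number"}},"required":["commands"]}

```bash
mkdir -p pics; cat > h.py <<'E'
import numpy as np, cv2
from plant import telemetry, cams, r
from scipy.spatial.transform import Rotation as R
def cap(name):
    s=telemetry.get_state(); c=cams.capture(name); K=np.array(c["camera_matrix"])
    if name=="wrist":
        T=np.eye(4); T[:3,:3]=R.from_euler('xyz',s["eef_rot"],degrees=True).as_matrix(); T[:3,3]=s["tcp_pos"]
        W=T@np.array(c["mount"])
    else: W=np.linalg.inv(np.array(c["camera_from_world"]))
    return c["frame"],K,W
def ray(uv,K,W,z):
    d=W[:3,:3]@np.linalg.inv(K)@np.array([uv[0],uv[1],1.]); o=W[:3,3]
    return (o+d*(z-o[2])/d[2])
def proj(p,K,W):
    q=np.linalg.inv(W)@np.append(p,1); q=K@q[:3]; return q[:2]/q[2]
def save(n,f,crop=None,k=1):
    if crop: f=f[crop[1]:crop[3],crop[0]:crop[2]]
    cv2.imwrite(f"pics/{n}.png",cv2.resize(f[:,:,::-1],None,fx=k,fy=k,interpolation=cv2.INTER_CUBIC))
E
python3 - <<'E'
from h import *
print(telemetry.get_state())
for n in("top","scene"):
    f,K,W=cap(n); np.savez(n,f=f,K=K,W=W); save(n+"0",f,None,1.4); print(K,W)
E
```

```text
{'time_s': 0.0, 'joints': array([-5.51134009e+01,  2.05918693e+01,  6.32890799e-01, -2.11459938e-02,
       -7.01363325e+01, -1.65082201e+01]), 'qd': array([ 0.1266447 ,  0.04213174,  0.02595058, -0.05971914, -0.02767972,
        0.03346658]), 'joint_torque': array([ 7.12865040e-04, -5.82715380e+01,  2.93082529e+01,  6.99788824e+00,
        6.97790732e-03, -1.24563471e-04]), 'tcp_pos': array([ 0.21266843, -0.64013058,  0.24760783]), 'eef_rot': array([ 1.79902969e+02, -8.02663964e-03, -1.61628816e+02]), 'contact_force': array([ 0.2178395 ,  0.0555998 , -0.45097997]), 'moment': array([ 0.04769152,  0.01855669, -0.00209236]), 'gripper_width': 0.08737744998221945}
[[436.47966636   0.         282.24943823]
 [  0.         436.47966636 211.98602661]
 [  0.           0.           1.        ]] [[ 0.0048833  -0.99686042  0.07902823  0.47780745]
 [-0.99991372 -0.00583141 -0.01177074 -0.06770246]
 [ 0.01219463 -0.07896393 -0.99680288  1.23060391]
 [ 0.          0.          0.          1.        ]]
[[514.94370477   0.         281.28626936]
 [  0.         514.94370477 211.04937836]
 [  0.           0.           1.        ]] [[-0.11460341  0.74467035 -0.65751968  1.49024105]
 [ 0.99340715  0.08398958 -0.07802549  0.06628603]
 [-0.00287846 -0.66212674 -0.74938634  1.09074786]
 [ 0.          0.          0.          1.        ]]
```

View pics/top0.png

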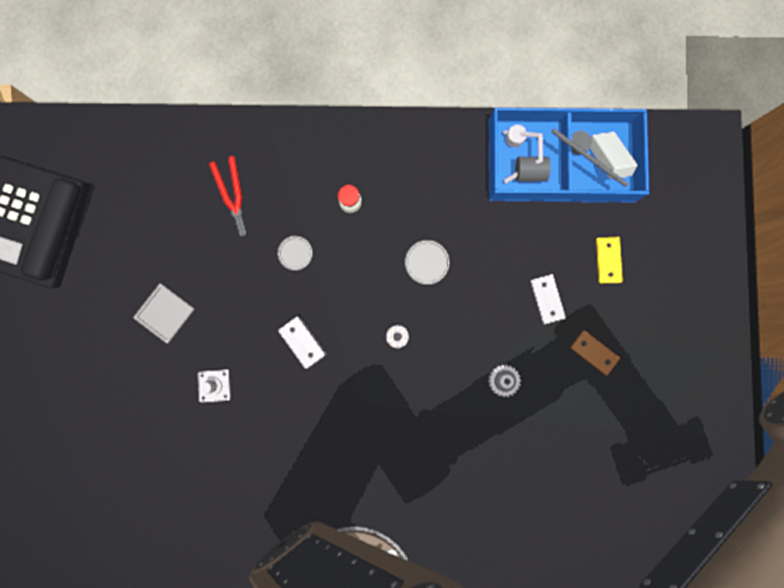

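View pics/scene0.png

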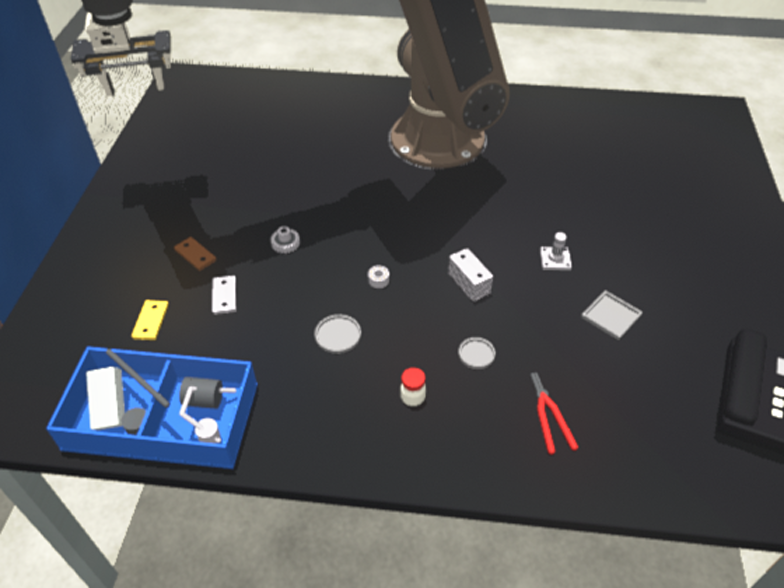

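The top view (800 px wide) shows the shaft at (213,385), gear at (505,380) and bearing at (397,337). The trays are at (164,313) square, (295,253) small and (427,262) large. The plate-shaped things are:
- **White, (548,299):** flat on the bench, so this is the loose plate.
- **White, (302,342):** the scene view shows stacked sides at (470,275), so this is the pile.
- **Yellow (609,260) and brown (596,352):** look-alikes.

Next I'll measure them all and make one crop to confirm.

```bash
python3 - <<'E'
from h import *
d=np.load("top.npz"); f,K,W=d["f"],d["K"],d["W"]
s=np.load("scene.npz")
def blobs(f,lo,box):
    g=cv2.cvtColor(f,cv2.COLOR_RGB2HSV); m=((g[...,2]>lo)&(g[...,1]<60)).astype(np.uint8)
    M=np.zeros_like(m); x0,y0,x1,y1=box; M[y0:y1,x0:x1]=m[y0:y1,x0:x1]
    cs,_=cv2.findContours(M,cv2.RETR_EXTERNAL,cv2.CHAIN_APPROX_NONE)
    return [c for c in cs if cv2.contourArea(c)>60]
H={}
for c in blobs(f,100,(80,120,440,295)):
    (u,v),wh,a=cv2.minAreaRect(c); box=cv2.boxPoints(((u,v),wh,a))
    P=[ray(b,K,W,.01)[:2] for b in box]
    e=[P[i+1]-P[i] for i in (0,1)]; e=max(e,key=lambda q:q@q)
    print("top",np.round([u,v],1),"px",np.round(wh,1),"z0",ray((u,v),K,W,0)[:2].round(3),"z.01",ray((u,v),K,W,.01)[:2].round(3),"z.05",ray((u,v),K,W,.05)[:2].round(3),"ang",np.degrees(np.arctan2(e[1],e[0])).round(1))
a=f[185:290,180:460]; b=s["f"][160:240,130:370]
k=np.zeros((315+240*800//800*1,840,3),np.uint8)
A=cv2.resize(a,(790,296),interpolation=cv2.INTER_CUBIC); B=cv2.resize(b,(790,263),interpolation=cv2.INTER_CUBIC)
save("crop1",np.vstack([A,B]))
E
```

```text
top [152.3 275.3] px [22.5 22.9] z0 [0.396 0.279] z.01 [0.397 0.276] z.05 [0.4   0.265] ang -85.7
top [360.  271.5] px [21.9 21.9] z0 [ 0.409 -0.301] z.01 [ 0.41  -0.299] z.05 [ 0.412 -0.292] ang -45.3
top [283.5 240. ] px [16. 15.] z0 [ 0.496 -0.086] z.01 [ 0.496 -0.086] z.05 [ 0.496 -0.085] ang -179.8
top [215.1 244.3] px [35.1 18.4] z0 [0.483 0.106] z.01 [0.483 0.105] z.05 [0.483 0.099] ang -143.3
top [116.3 223.4] px [31.6 32. ] z0 [0.541 0.384] z.01 [0.54 0.38] z.05 [0.538 0.365] ang -126.6
top [391.1 213.1] px [33.8 17.1] z0 [ 0.574 -0.391] z.01 [ 0.573 -0.389] z.05 [ 0.57  -0.378] ang -164.3
top [304.5 186.5] px [31. 31.] z0 [ 0.648 -0.145] z.01 [ 0.647 -0.145] z.05 [ 0.642 -0.142] ang 179.9
top [210. 180.] px [24. 24.] z0 [0.665 0.123] z.01 [0.664 0.122] z.05 [0.658 0.116] ang -179.1
top [381.5 123.5] px [ 7. 21.] z0 [ 0.833 -0.367] z.01 [ 0.83  -0.365] z.05 [ 0.818 -0.355] ang -89.5
```

View pics/crop1.png

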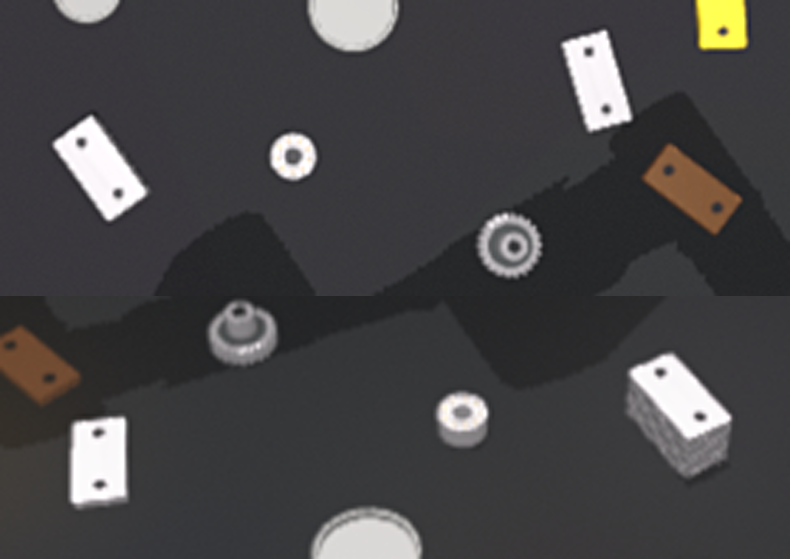

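The crop confirms it: the white plate at crop (597,80) is single and flat with two holes. The pile is at (100,167) with layered sides. The look-alikes are clearly brown and yellow. I'm moving above the loose plate.

Request:
carry_out --commands '[1,0.7,0,-0.1,-1,1,0.7,0,-0.1,-1,1,0.7,0,-0.1,-1,1,0.7,0,-0.1,-1,1,0.7,0,-0.1,-1,1,0.7,0,-0.1,-1,1,0.7,0,-0.05,-1,1,0.7,0,-0.03,-1]' --grip_force 30

```text
time_s: 0.9
tcp_pos: [0.5341, -0.415, 0.2483]
eef_rot: [180.0, -0.0, -164.3]
contact_force: [0.9, 0.1, 0.2]
gripper_width: 0.0879
```

Request:
carry_out --commands '[1,0.7,-0.5,0,-1,0,0,-0.5,0,-1,0,0,0,0,-1,0,0,0,0,-1]'

```text
time_s: 1.3
tcp_pos: [0.5702, -0.3902, 0.2094]
eef_rot: [180.0, -0.1, -164.3]
contact_force: [-0.9, -0.3, 1.0]
gripper_width: 0.0875
```

```bash
python3 - <<'E'
from h import *
f,K,W=cap("wrist"); np.savez("w1",f=f,K=K,W=W); save("w1",f,None,1.2)
s=telemetry.get_state(); print(s["tcp_pos"],s["eef_rot"],s["joints"],s["time_s"]); print(W, K)
t=np.load("top.npz");s=np.load("scene.npz")
# pile height: top-face corners in both views
def rect(f,box):
    g=cv2.cvtColor(f,cv2.COLOR_RGB2HSV); x0,y0,x1,y1=box; m=((g[...,2]>215)&(g[...,1]<60)).astype(np.uint8); M=m*0; M[y0:y1,x0:x1]=m[y0:y1,x0:x1]
    c=max(cv2.findContours(M,0,1)[0],key=cv2.contourArea); q=cv2.moments(cv2.convexHull(c)); return q["m10"]/q["m00"],q["m01"]/q["m00"],q["m00"]
a=rect(t["f"],(190,220,240,270)); b=rect(s["f"],(310,170,360,220)); print(a,b)
for z in (.03,.035,.04,.045,.05,.055,.06): p,q=ray(a[:2],t["K"],t["W"],z),ray(b[:2],s["K"],s["W"],z); print(z,p.round(4),q.round(4),np.linalg.norm(p-q).round(4))
E
```

```text
[ 0.57040082 -0.39073546  0.21039719] [-1.79966930e+02 -3.00981524e-03 -1.64366810e+02] [-1.82906597e+01  2.33889595e+01 -7.95773957e-02  3.17505541e-02
 -6.65155077e+01 -5.60887976e+01] 1.35
[[-0.27043174  0.92222932  0.2763327   0.49510634]
 [ 0.96273801  0.25861092  0.07909433 -0.41080493]
 [ 0.00148046  0.28742561 -0.95780182  0.34607532]
 [ 0.          0.          0.          1.        ]] [[324.44467912   0.         277.09931729]
 [  0.         324.44467912 211.51588721]
 [  0.           0.           1.        ]]
(215.13736434108526, 244.38883720930232, 537.5) (336.20102135561746, 190.01949860724233, 359.0)
0.03 [0.4829 0.1015 0.03  ] [0.4625 0.1022 0.03  ] 0.0204
0.035 [0.4829 0.1008 0.035 ] [0.4674 0.1021 0.035 ] 0.0156
0.04 [0.4829 0.1001 0.04  ] [0.4722 0.1019 0.04  ] 0.0108
0.045 [0.4829 0.0994 0.045 ] [0.4771 0.1017 0.045 ] 0.0063
0.05 [0.4828 0.0986 0.05  ] [0.4819 0.1015 0.05  ] 0.003
0.055 [0.4828 0.0979 0.055 ] [0.4867 0.1014 0.055 ] 0.0052
0.06 [0.4828 0.0972 0.06  ] [0.4916 0.1012 0.06  ] 0.0097
```

View pics/w1.png

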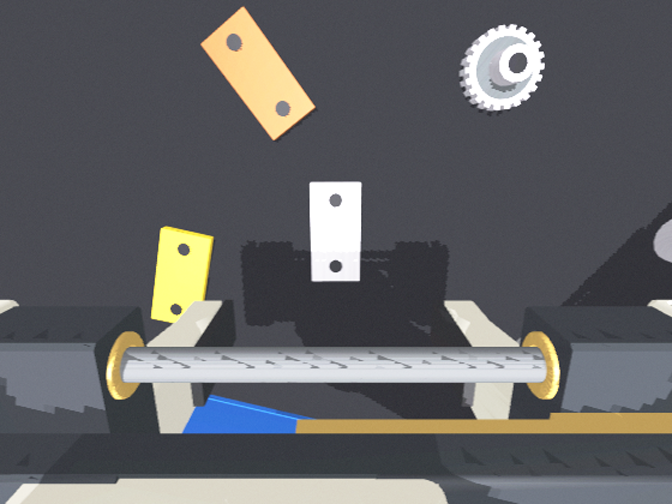

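The wrist view (1.2x) shows the white plate at (335,231), aligned upright between the fingers, with the brown and yellow plates clear of it. The gear is at (503,67). Triangulation puts the pile top at about 0.050 m.

```bash
python3 - <<'E'
from h import *
d=np.load("w1.npz"); f,K,W=d["f"],d["K"],d["W"]
x0,y0,x1,y1=250,145,310,240
P=np.array([ray(((c[0])/1.2,(c[1])/1.2),K,W,.01) for c in [(310,182),(361,182),(360,281),(312,281)]]); print(P.round(4),P.mean(0))
P=[ray((c[0]/1.2,c[1]/1.2),K,W,.01) for c in [(335.5,200),(336,266)]]; print(np.round(P,4),np.mean(P,0).round(4)); e=P[1]-P[0]; print(np.degrees(np.arctan2(e[1],e[0])))
# gear: hub top z .038
print(ray((517/1.2,63/1.2),K,W,.038))
E
```

```text
[[ 0.5356 -0.4189  0.01  ]
 [ 0.5238 -0.3769  0.01  ]
 [ 0.6104 -0.3516  0.01  ]
 [ 0.6223 -0.3942  0.01  ]] [ 0.5730408 -0.3854081  0.01     ]
[[ 0.5446 -0.3937  0.01  ]
 [ 0.6024 -0.3769  0.01  ]] [ 0.5735 -0.3853  0.01  ]
16.24903883396594
[ 0.40986209 -0.29617842  0.038     ]
```

Request:
carry_out --commands '[0,0.07,-1,0.1,-1,0,0,-1,0,-1,0,0,-1,0,-1,0,0,-0.9,0,-1,0,0,-0.4,0,-1,0,0,-0.2,0,-1,0,0,-0.1,0,-1,0,0,0,0,-1]'

```text
time_s: 2.15
tcp_pos: [0.5715, -0.3878, 0.027]
eef_rot: [-179.9, 0.1, -163.9]
contact_force: [0.3, 0.4, 0.1]
gripper_width: 0.0878
```

Request:
carry_out --commands '[0,0,0,0,1,0,0,0,0,1,0,0,0,0,1,0,0,0,0,1,0,0,0,0,1,0,0,0,0,1,0,0,0,0,1,0,0,0,0,1]'

```text
time_s: 2.95
tcp_pos: [0.5707, -0.3872, 0.0256]
eef_rot: [180.0, -0.0, -163.9]
contact_force: [0.4, 0.2, 1.0]
gripper_width: 0.0434
```

Request:
carry_out --commands '[0,0,0.5,0,1,0,0,1,0,1,0,0,1,0,1,0,0.4,0.9,0,1,-0.2,1,0,0.5,1,-0.2,1,0,0.5,1,-0.2,1,0,0.5,1,-0.2,1,0,0.5,1]' --grip_force 40

```text
time_s: 3.75
tcp_pos: [0.5377, -0.2097, 0.1611]
eef_rot: [180.0, -0.0, -155.9]
contact_force: [1.1, 1.2, -2.4]
gripper_width: 0.0435
```

Request:
carry_out --commands '[-0.2,1,0,0.5,1,-0.2,1,0,0.5,1,-0.2,1,0,0.5,1,-0.2,1,0,0.5,1,-0.2,1,0,0.5,1,-0.2,1,0,0.5,1,-0.2,1,0,0.2,1,-0.1,0.76,0,0,1]'

```text
time_s: 4.55
tcp_pos: [0.4776, 0.101, 0.1615]
eef_rot: [180.0, -0.0, -143.1]
contact_force: [1.0, 0.4, -2.9]
gripper_width: 0.0429
```

Request:
carry_out --commands '[0,0,0,0,1,0,0,0,0,1]'

```text
time_s: 4.75
tcp_pos: [0.4782, 0.0997, 0.1613]
eef_rot: [180.0, -0.0, -143.0]
contact_force: [-0.3, 0.1, -3.2]
gripper_width: 0.0434
```

```bash
python3 - <<'E'
from h import *
f,K,W=cap("wrist"); np.savez("w2",f=f,K=K,W=W); save("w2",f,None,1.2)
E
```

```text
(no output)
```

View pics/w2.png

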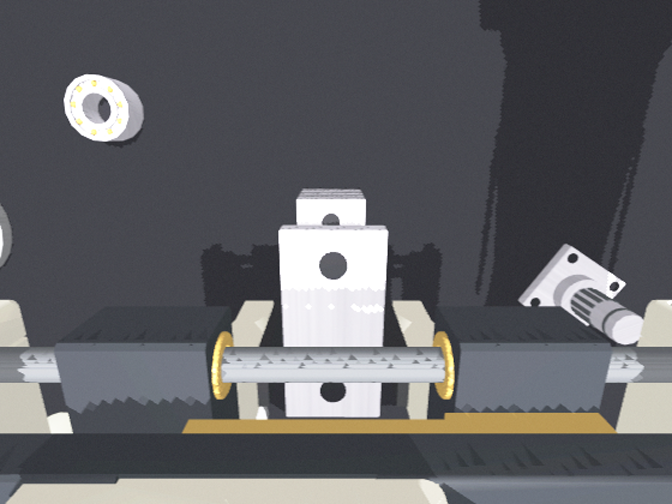

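The wrist view shows the held plate's near top edge at rows of about 231 (columns 279–387). The pile's near top edge lies just beyond it at row 198 (columns 297–366), well lined up.

```bash
python3 - <<'E'
from h import *
d=np.load("w2.npz"); f,K,W=d["f"],d["K"],d["W"]; print(W[:3,3])
a,b=[ray((u/1.2,v/1.2),K,W,.05) for u,v in((297,199),(366,199))]
t=0.1613-.0256+.01
c,e=[ray((u/1.2,v/1.2),K,W,t) for u,v in((279,231),(387,231))]
h1,h2=[ray((u/1.2,v/1.2),K,W,t) for u,v in((333,265),(333,391))]
ax=W[:3,1]*[1,1,0]; ax/=np.linalg.norm(ax); print("axis",ax,"w",np.linalg.norm(a-b),np.linalg.norm(c-e))
print("pile edge",a,b,"-> centre",(a+b)/2+.045*ax); print("plate edge",c,e,"centre",(c+e)/2+.045*ax, "holes",(h1+h2)/2,np.linalg.norm(h1-h2))
E
```

```text
[0.41571874 0.0532786  0.29793903]
axis [0.7990348  0.60128479 0.        ] w 0.0440242140113017 0.04334020376955069
pile edge [0.45967929 0.05833313 0.05      ] [0.43320288 0.093506   0.05      ] -> centre [0.48239765 0.10297738 0.05      ]
plate edge [0.45753435 0.05808014 0.1457    ] [0.43147231 0.09270879 0.1457    ] centre [0.4804599  0.10245228 0.1457    ] holes [0.48020215 0.10229159 0.1457    ] 0.06064662939701944
```

Request:
carry_out --commands '[0.05,0,-0.6,0,1,0,0,-0.7,0,1,0,0,-0.4,0,1,0,0,-0.2,0,1,0,0,-0.05,0,1,0,0,-0.05,0,1,0,0,0,0,1]'

```text
time_s: 5.5
tcp_pos: [0.4812, 0.0992, 0.0822]
eef_rot: [-180.0, 0.1, -143.2]
contact_force: [0.1, -0.8, -2.6]
gripper_width: 0.0435
```

Request:
carry_out --commands '[0,0,-0.04,0,1,0,0,-0.04,0,1,0,0,-0.03,0,1,0,0,0,0,1,0,0,0,0,1]'

```text
time_s: 6.0
tcp_pos: [0.4808, 0.0993, 0.0775]
eef_rot: [-180.0, 0.0, -143.1]
contact_force: [-1.9, 0.1, 1.8]
gripper_width: 0.0433
```

Request:
carry_out --commands '[0,0,-0.02,0,1,0,0,0,0,1,0,0,0,0,1]'

```text
time_s: 6.3
tcp_pos: [0.4809, 0.0993, 0.0774]
eef_rot: [-180.0, 0.0, -143.1]
contact_force: [-4.9, -0.2, 12.8]
gripper_width: 0.0431
```

The force has changed sign: the plate touched down at TCP 0.0774. I'm releasing it, lifting, and going above the shaft.

Request:
carry_out --commands '[0,0,0.02,0,-1,0,0,0,0,-1,0,0,0,0,-1,0,0,0,0,-1,0,0,0,0,-1,0,0,0.2,0,-1,0,0,0.5,0,-1,0,0,1,0,-1]'

```text
time_s: 7.1
tcp_pos: [0.4791, 0.0983, 0.1442]
eef_rot: [180.0, -0.3, -143.2]
contact_force: [1.5, 0.6, -0.5]
gripper_width: 0.0877
```

Request:
carry_out --commands '[0,0,1,0,-1,-0.42,0.88,0.3,0,-1,-0.42,0.88,0,0,-1,-0.42,0.88,0,0,-1,-0.42,0.88,0,0,-1,-0.42,0.88,0,0,-1,0,0,0,0,-1,0,0,0,0,-1]'

```text
time_s: 7.9
tcp_pos: [0.3963, 0.2758, 0.1976]
eef_rot: [180.0, 0.0, -143.0]
contact_force: [-0.5, -0.7, -0.3]
gripper_width: 0.0878
```

```bash
python3 - <<'E'
from h import *
f,K,W=cap("wrist"); np.savez("w3",f=f,K=K,W=W); save("w3",f,None,1.2); s=telemetry.get_state(); print(s["tcp_pos"],s["joints"].round(1)); print(W[:3])
# project current shaft guess
print(proj([.397,.276,.07],K,W)*1.2)
E
```

```text
[0.39653546 0.27512371 0.19746541] [  58.2    4.7  -27.2    0.   -58.1 -111.3]
[[-6.01922858e-01  7.64537156e-01  2.30590132e-01  3.33732544e-01]
 [ 7.98553832e-01  5.75989966e-01  1.74777965e-01  2.29311682e-01]
 [ 8.06645932e-04  2.89341486e-01 -9.57225602e-01  3.34162022e-01]]
[331.08950279 252.16530246]
```

View pics/w3.png

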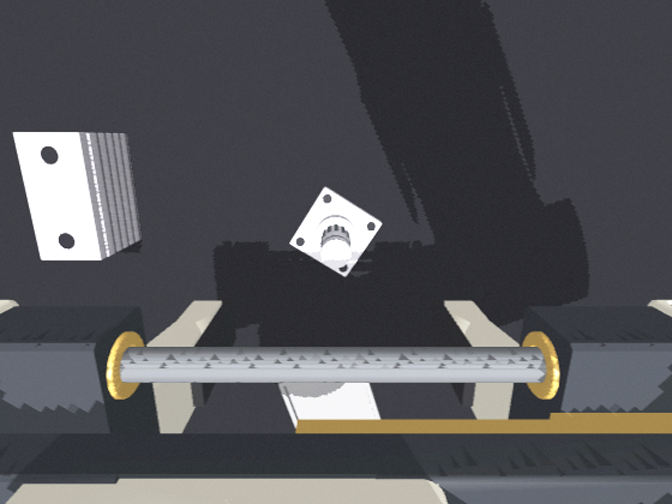

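The shaft is at (336,245), with flange corners at about (324,187), (383,223), (347,276) and (290,243). The plate on the pile at left looks flush.

```bash
python3 - <<'E'
from h import *
d=np.load("w3.npz"); f,K,W=d["f"],d["K"],d["W"]
P=np.array([ray((u/1.2,v/1.2),K,W,.01) for u,v in((324,187),(383,223),(347,277),(290,243))]); print(P.round(4),P.mean(0))
for i in range(4):
    e=P[(i+1)%4]-P[i]; print(np.linalg.norm(e).round(4),np.degrees(np.arctan2(e[1],e[0]))%90)
t=np.load("top.npz"); f,K,W=t["f"],t["K"],t["W"]
g=f[195:255,85:150].min(2); m=(g>110).astype(np.uint8); c=max(cv2.findContours(m,0,1)[0],key=cv2.contourArea); b=cv2.boxPoints(cv2.minAreaRect(c))+[85,195]
P=np.array([ray(x,K,W,.008) for x in b]); print(P.round(4),P.mean(0).round(4))
for i in range(4):
    e=P[(i+1)%4]-P[i]; print(np.linalg.norm(e).round(4),np.degrees(np.arctan2(e[1],e[0]))%90)
E
```

```text
[[0.37   0.2481 0.01  ]
 [0.3642 0.3063 0.01  ]
 [0.4212 0.3117 0.01  ]
 [0.4261 0.2533 0.01  ]] [0.39536855 0.27985424 0.01      ]
0.0584 5.689642913165642
0.0573 5.373162599362349
0.0585 4.7747227685597124
0.0564 5.3049055074608304
[[0.5302 0.4414 0.008 ]
 [0.6018 0.391  0.008 ]
 [0.5497 0.3197 0.008 ]
 [0.4786 0.3703 0.008 ]] [0.5401 0.3806 0.008 ]
0.0876 54.83971198700541
0.0883 53.81484516816866
0.0873 54.54438077958048
0.0879 53.96726108888629
```

Request:
carry_out --commands '[-0.02,0.11,-0.8,0,-1,0,0,-1,0,-1,0,0,-1,0,-1,0,0,-0.5,0,-1,0,0,-0.2,0,-1,0,0,-0.1,0,-1,0,0,0,0,-1]'

```text
time_s: 8.65
tcp_pos: [0.3965, 0.2795, 0.0537]
eef_rot: [180.0, 0.0, -143.2]
contact_force: [1.4, 0.6, 0.1]
gripper_width: 0.0879
```

Request:
carry_out --commands '[0,0,0,0,1,0,0,0,0,1,0,0,0,0,1,0,0,0,0,1,0,0,0,0,1,0,0,0,0,1,0,0,0,0,1,0,0,0,0,1]'

```text
time_s: 9.45
tcp_pos: [0.3959, 0.2796, 0.0532]
eef_rot: [-180.0, -0.0, -143.1]
contact_force: [-0.6, -0.1, 1.2]
gripper_width: 0.0291
```

Request:
carry_out --commands '[0,0,0,0,1,0,0,0,0,1]'

```text
time_s: 9.65
tcp_pos: [0.3959, 0.2795, 0.0532]
eef_rot: [-180.0, -0.0, -143.1]
contact_force: [0.5, -0.5, -0.2]
gripper_width: 0.0216
```

Request:
carry_out --commands '[0,0,0.4,0,1,0,0,0.8,0,1,0,0,0.8,-0.5,1,0.2,0.15,0.5,-1,1,0.4,0.28,0,-1,1,0.4,0.28,0,-1,1,0.4,0.28,0,-1,1,0.4,0.28,0,-1,1]'

```text
time_s: 10.45
tcp_pos: [0.4679, 0.3303, 0.1523]
eef_rot: [-180.0, -0.1, -165.3]
contact_force: [-0.5, 0.3, -4.3]
gripper_width: 0.0213
```

Request:
carry_out --commands '[0.4,0.28,0,-1,1,0.4,0.28,0,-1,1,0.4,0.28,0,-1,1,0.4,0.28,0,-1,1,0.2,0.15,0,-0.75,1,0,0,0,0,1,0,0,0,0,1]'

```text
time_s: 11.15
tcp_pos: [0.5392, 0.3805, 0.1519]
eef_rot: [-179.9, -0.1, 175.9]
contact_force: [-0.1, -0.8, -5.3]
gripper_width: 0.0211
```

```bash
python3 - <<'E'
from h import *
f,K,W=cap("wrist"); np.savez("w4",f=f,K=K,W=W); save("w4",f,None,1.2); s=telemetry.get_state(); print(s["tcp_pos"],s["eef_rot"],s["joints"].round(1),s["contact_force"]); print(W[:3])
E
```

```text
[0.53909118 0.38048586 0.15228153] [-1.79922177e+02 -8.60164710e-02  1.75910238e+02] [  52.1   23.2   -8.4   -0.   -58.5 -146.2] [-0.02100728 -0.59862131 -4.00746561]
[[ 7.10047666e-02  9.55597111e-01  2.85993855e-01  4.61374234e-01]
 [ 9.97475735e-01 -6.78240420e-02 -2.10251831e-02  3.86849980e-01]
 [-6.94344937e-04  2.86764819e-01 -9.58000760e-01  2.88612818e-01]]
```

View pics/w4.png

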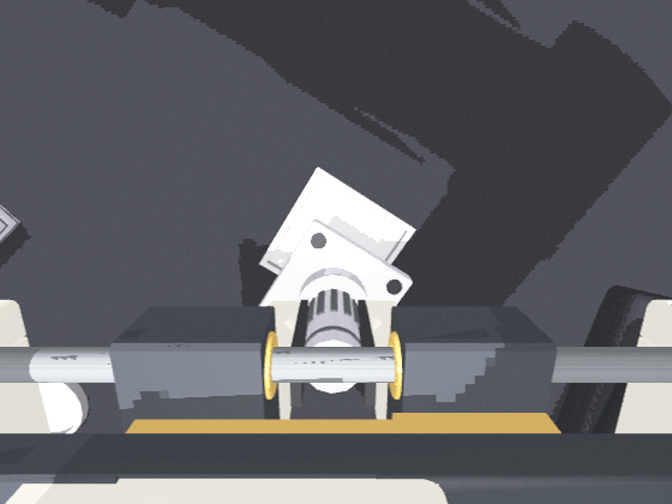

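The wrist view shows the tray corners at (318,167), (416,232) and (261,264). The flange corners are at (316,220) and (413,285), with edges parallel to the tray.

```bash
python3 - <<'E'
from h import *
d=np.load("w4.npz"); f,K,W=d["f"],d["K"],d["W"]
r_=lambda u,v,z: ray((u/1.2,v/1.2),K,W,z)
a,b,c=r_(318,167,.01),r_(416,232,.01),r_(261,264,.01)
for p,q in((a,b),(a,c)): e=q-p; print(np.linalg.norm(e),np.degrees(np.arctan2(e[1],e[0]))%90)
print("tray",(b+c)/2)
z=.1522-.0532+.01
a,b=r_(316,220,z),r_(413,284,z); e=b-a; print(np.linalg.norm(e),np.degrees(np.arctan2(e[1],e[0]))%90)
n=np.array([-e[1],e[0],0]); n/=np.linalg.norm(n); print("shaft",(a+b)/2+.029*n,(a+b)/2-.029*n)
E
```

```text
0.08539920477119006 52.764066756075025
0.0837661708319016 54.49430529712697
tray [0.54046059 0.3847699  0.01      ]
0.057260537286886196 51.844884559202264
shaft [0.49280144 0.41677955 0.109     ] [0.53840922 0.38094758 0.109     ]
```

Request:
carry_out --commands '[0.03,0.08,-0.6,0.2,1,0,0,-0.8,0,1,0,0,-0.6,0,1,0,0,-0.25,0,1,0,0,-0.05,0,1,0,0,0,0,1]'

```text
time_s: 11.8
tcp_pos: [0.5414, 0.3847, 0.062]
eef_rot: [180.0, 0.0, 176.7]
contact_force: [0.3, -0.4, -3.9]
gripper_width: 0.0214
```

Request:
carry_out --commands '[0,0,-0.04,0,1,0,0,-0.04,0,1,0,0,0,0,1,0,0,0,0,1]'

```text
time_s: 12.2
tcp_pos: [0.5412, 0.3845, 0.0585]
eef_rot: [180.0, 0.0, 176.7]
contact_force: [0.4, -0.1, -4.0]
gripper_width: 0.0215
```

Request:
carry_out --commands '[0,0,-0.04,0,1,0,0,-0.04,0,1,0,0,0,0,1,0,0,0,0,1]'

```text
time_s: 12.6
tcp_pos: [0.5413, 0.3846, 0.0562]
eef_rot: [180.0, 0.0, 176.7]
contact_force: [-3.9, -0.8, 6.3]
gripper_width: 0.0217
```

Seated: 6 N at TCP 0.0562, 3 mm above its bench height, as expected. I'm releasing and going to the bearing.

Request:
carry_out --commands '[0,0,0.02,0,-1,0,0,0,0,-1,0,0,0,0,-1,0,0,0,0,-1,0,0,0,0,-1,0,0,0.6,0,-1,0,0,1,0,-1,0,0,1,0,-1]'

```text
time_s: 13.4
tcp_pos: [0.5408, 0.3839, 0.16]
eef_rot: [-179.9, -0.1, 176.7]
contact_force: [0.5, -0.1, 0.1]
gripper_width: 0.0801
```

Request:
carry_out --commands '[0,-0.6,1,0,-1,-0.1,-1,0.2,0,-1,-0.1,-1,0,0,-1,-0.1,-1,0,0,-1,-0.1,-1,0,0,-1,-0.1,-1,0,0,-1,-0.1,-1,0,0,-1,-0.1,-1,0,0,-1]'

```text
time_s: 14.2
tcp_pos: [0.5127, 0.0789, 0.2078]
eef_rot: [180.0, 0.0, 176.7]
contact_force: [0.5, 0.1, 0.9]
gripper_width: 0.0878
```

Request:
carry_out --commands '[-0.1,-1,0,0,-1,-0.1,-1,0,0,-1,-0.1,-1,0,0,-1,-0.1,-1,0,0,-1,-0.1,-0.2,0,0,-1,0,0,0,0,-1,0,0,0,0,-1]'

```text
time_s: 14.9
tcp_pos: [0.4933, -0.0873, 0.2077]
eef_rot: [180.0, 0.0, 176.6]
contact_force: [0.5, -0.5, 1.1]
gripper_width: 0.0878
```

```bash
python3 - <<'E'
from h import *
f,K,W=cap("wrist"); np.savez("w5",f=f,K=K,W=W); save("w5",f,None,1.2); s=telemetry.get_state(); print(s["tcp_pos"],s["eef_rot"],s["joints"].round(1)); print(proj([.496,-.086,.022],K,W)*1.2,proj([.664,.122,.01],K,W)*1.2)
E
```

```text
[ 0.493375   -0.08695157  0.20768061] [1.79991766e+02 1.69899747e-02 1.76685291e+02] [  12.5    5.9  -24.3   -0.   -59.7 -105.8]
[333.2045727 235.550166 ] [550.94429695 383.89970521]
```

View pics/w5.png

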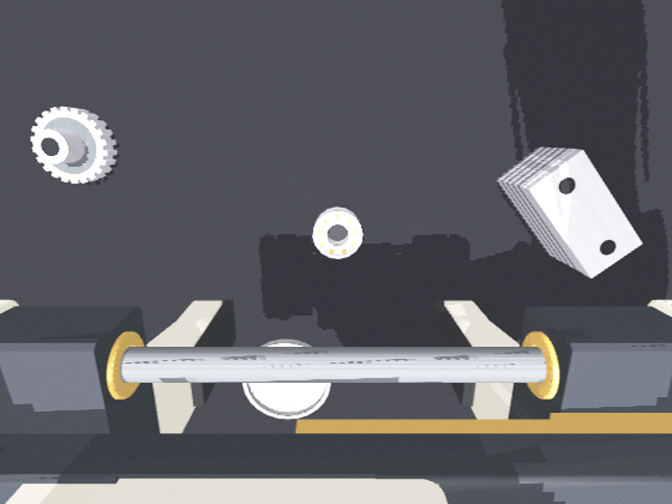

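The bearing is at (338,233), about 4 mm to +y of my estimate. The gear is at (50,147) on the left.

Request:
carry_out --commands '[0.02,0.12,-0.8,0,-1,0,0,-1,0,-1,0,0,-1,0,-1,0,0,-0.9,0,-1,0,0,-0.4,0,-1,0,0,-0.17,0,-1,0,0,-0.1,0,-1,0,0,0,0,-1]'

```text
time_s: 15.75
tcp_pos: [0.4945, -0.0822, 0.0331]
eef_rot: [180.0, 0.0, 176.7]
contact_force: [-0.3, -0.7, 0.3]
gripper_width: 0.088
```

Request:
carry_out --commands '[0,0,0,0,1,0,0,0,0,1,0,0,0,0,1,0,0,0,0,1,0,0,0,0,1,0,0,0,0,1,0,0,0,0,1,0,0,0,0,1]'

```text
time_s: 16.55
tcp_pos: [0.4939, -0.0829, 0.0329]
eef_rot: [-180.0, -0.0, 176.7]
contact_force: [0.3, 0.1, 1.8]
gripper_width: 0.0406
```

Request:
carry_out --commands '[0,0,0.4,0,1,0,0,1,0,1,0,0,1,0,1,0.5,0.6,0.4,0,1,0.7,0.85,0,0,1,0.7,0.85,0,0,1,0.7,0.85,0,0,1,0.7,0.85,0,0,1]'

```text
time_s: 17.35
tcp_pos: [0.6266, 0.0785, 0.1446]
eef_rot: [-180.0, -0.0, 176.6]
contact_force: [0.2, -1.1, -1.0]
gripper_width: 0.0413
```

Request:
carry_out --commands '[0.7,0.85,0,0,1,0.25,0.3,0,0,1,0,0,0,0,1,0,0,0,0,1]'

```text
time_s: 17.75
tcp_pos: [0.6631, 0.1229, 0.1439]
eef_rot: [-180.0, -0.1, 176.7]
contact_force: [-0.4, -0.6, -1.7]
gripper_width: 0.0402
```

```bash
python3 - <<'E'
from h import *
f,K,W=cap("wrist"); np.savez("w6",f=f,K=K,W=W); save("w6",f,None,1.2); s=telemetry.get_state(); print(s["tcp_pos"],s["eef_rot"],s["joints"].round(1)); print(proj([.664,.122,.01],K,W)*1.2)
E
```

```text
[0.6630119  0.12243368 0.14424772] [-1.79970076e+02 -8.05222668e-02  1.76635529e+02] [  27.    24.9   -6.9   -0.   -58.3 -120.3]
[330.37585467 251.11533021]
```

View pics/w6.png

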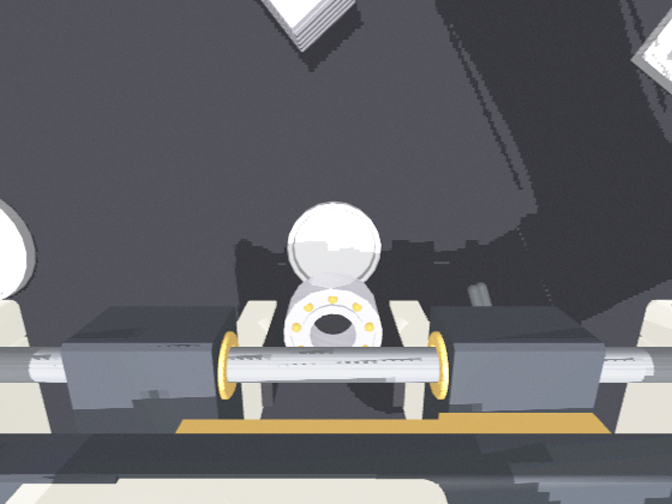

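The tray is centred at about (334,247), so it lies 2–3 mm off my estimate. The bearing is held level above it. The pliers' tips at (480,295) are clear.

Request:
carry_out --commands '[-0.05,0.06,-0.6,0,1,0,0,-0.9,0,1,0,0,-0.7,0,1,0,0,-0.25,0,1,0,0,-0.08,0,1,0,0,-0.04,0,1,0,0,0,0,1]'

```text
time_s: 18.5
tcp_pos: [0.6627, 0.1257, 0.0435]
eef_rot: [179.9, 0.1, 176.7]
contact_force: [-0.3, 0.3, -1.2]
gripper_width: 0.0409
```

Request:
carry_out --commands '[0,0,-0.05,0,1,0,0,-0.04,0,1,0,0,-0.03,0,1,0,0,0,0,1,0,0,0,0,1]'

```text
time_s: 19.0
tcp_pos: [0.6619, 0.1256, 0.0372]
eef_rot: [-180.0, -0.0, 176.7]
contact_force: [-0.9, 1.0, -1.6]
gripper_width: 0.0406
```

Request:
carry_out --commands '[0,0,-0.03,0,1,0,0,-0.03,0,1,0,0,0,0,1,0,0,0,0,1]'

```text
time_s: 19.4
tcp_pos: [0.6621, 0.1257, 0.0359]
eef_rot: [180.0, 0.0, 176.7]
contact_force: [-3.1, -0.0, 6.1]
gripper_width: 0.041
```

Seated. I'm releasing and going to the gear.

Request:
carry_out --commands '[0,0,0.02,0,-1,0,0,0,0,-1,0,0,0,0,-1,0,0,0,0,-1,0,0,0,0,-1,0,0,0.6,0,-1,0,0,1,0,-1,0,0,1,0,-1]'

```text
time_s: 20.2
tcp_pos: [0.6614, 0.1253, 0.14]
eef_rot: [-179.9, -0.1, 176.7]
contact_force: [1.1, -0.1, 0.0]
gripper_width: 0.0873
```

Request:
carry_out --commands '[0,0,1,0,-1,-0.57,-0.96,0.4,0,-1,-0.57,-0.96,0,0,-1,-0.57,-0.96,0,0,-1,-0.57,-0.96,0,0,-1,-0.57,-0.96,0,0,-1,-0.57,-0.96,0,0,-1,-0.57,-0.96,0,0,-1]'

```text
time_s: 21.0
tcp_pos: [0.5011, -0.1445, 0.1958]
eef_rot: [180.0, 0.0, 176.7]
contact_force: [0.1, -1.5, -0.8]
gripper_width: 0.0877
```

Request:
carry_out --commands '[-0.57,-0.96,0,0,-1,-0.57,-0.96,0,0,-1,-0.57,-0.96,0,0,-1,-0.57,-0.96,0,0,-1,0,0,0,0,-1,0,0,0,0,-1]'

```text
time_s: 21.6
tcp_pos: [0.4104, -0.2977, 0.1957]
eef_rot: [180.0, 0.0, 176.5]
contact_force: [-0.1, -0.2, -0.5]
gripper_width: 0.0876
```

```bash
python3 - <<'E'
from h import *
d=np.load("w5.npz"); print(ray((50/1.2,147/1.2),d["K"],d["W"],.038))
f,K,W=cap("wrist"); np.savez("w7",f=f,K=K,W=W); save("w7",f,None,1.2); s=telemetry.get_state(); print(s["tcp_pos"],s["eef_rot"],s["joints"].round(1)); print(proj([.41,-.296,.038],K,W)*1.2)
E
```

```text
[ 0.41036375 -0.29617496  0.038     ]
[ 0.41100612 -0.29702075  0.19567325] [1.79998324e+02 1.61154671e-02 1.76589452e+02] [-13.6   7.2 -24.6  -0.  -58.2 -79.8]
[333.60442479 240.42498076]
```

View pics/w7.png

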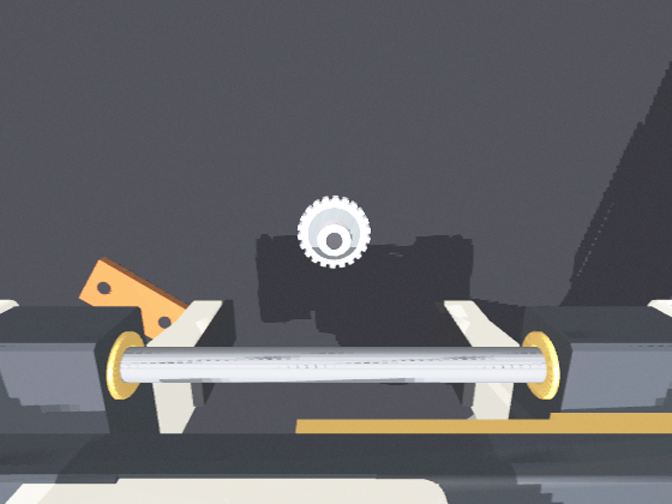

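The hub is at (334,239), exactly as predicted, and the brown plate is clear of the fingers.

Request:
carry_out --commands '[0,0.03,-0.7,0,-1,0,0,-1,0,-1,0,0,-1,0,-1,0,0,-0.7,0,-1,0,0,-0.3,0,-1,0,0,-0.13,0,-1,0,0,0,0,-1,0,0,0,0,-1]'

```text
time_s: 22.45
tcp_pos: [0.4123, -0.2957, 0.0436]
eef_rot: [-180.0, 0.1, 176.7]
contact_force: [-0.4, 0.7, -0.0]
gripper_width: 0.0877
```

Request:
carry_out --commands '[0,0,0,0,1,0,0,0,0,1,0,0,0,0,1,0,0,0,0,1,0,0,0,0,1,0,0,0,0,1,0,0,0,0,1,0,0,0,0,1]'

```text
time_s: 23.25
tcp_pos: [0.4111, -0.2956, 0.0424]
eef_rot: [180.0, -0.0, 176.7]
contact_force: [0.1, 0.4, 0.1]
gripper_width: 0.0293
```

Request:
carry_out --commands '[0,0,0,0,1,0,0,0,0,1]'

```text
time_s: 23.45
tcp_pos: [0.4111, -0.2957, 0.0424]
eef_rot: [-180.0, -0.0, 176.7]
contact_force: [0.4, -0.2, -0.2]
gripper_width: 0.0247
```

Request:
carry_out --commands '[0,0,0.4,0,1,0,0,1,0,1,0,0,0.9,0,1,0.6,0.39,0.2,0,1,0.9,0.59,0,0,1,0.9,0.59,0,0,1,0.9,0.59,0,0,1,0.9,0.59,0,0,1]'

```text
time_s: 24.25
tcp_pos: [0.5797, -0.1843, 0.1418]
eef_rot: [180.0, -0.1, 176.6]
contact_force: [1.3, -1.1, -2.1]
gripper_width: 0.0249
```

Request:
carry_out --commands '[0.9,0.59,0,0,1,0.6,0.4,0,0,1,0.18,0.11,0,0,1,0,0,0,0,1,0,0,0,0,1]'

```text
time_s: 24.75
tcp_pos: [0.6451, -0.1419, 0.1416]
eef_rot: [180.0, -0.1, 176.6]
contact_force: [-0.4, -0.5, -2.9]
gripper_width: 0.0251
```

```bash
python3 - <<'E'
from h import *
f,K,W=cap("wrist"); np.savez("w8",f=f,K=K,W=W); save("w8",f,None,1.2); s=telemetry.get_state(); print(s["tcp_pos"],s["eef_rot"],s["contact_force"]); print(proj([.647,-.145,.01],K,W)*1.2)
E
```

```text
[ 0.64496769 -0.14218482  0.14195165] [ 1.79992564e+02 -8.43857287e-02  1.76613726e+02] [-1.12328317 -0.57818191 -3.81296769]
[327.19019949 253.63278995]
```

View pics/w8.png

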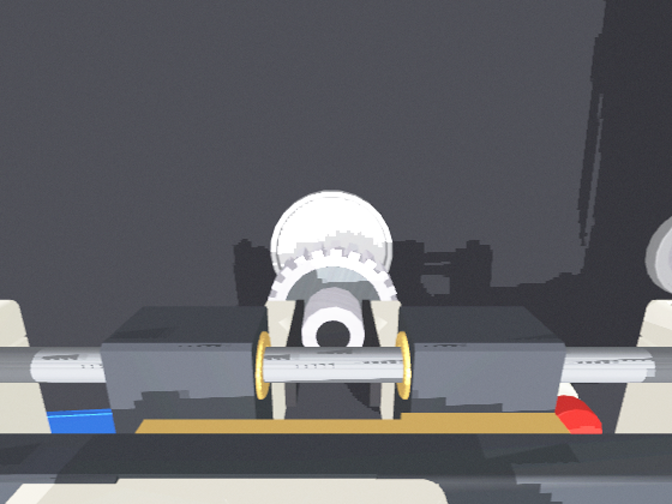

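The tray is centred at about (331,249), directly under the gear. The jar at (580,415) is clear, so I'm descending straight.

Request:
carry_out --commands '[0,0,-0.6,0,1,0,0,-0.8,0,1,0,0,-0.5,0,1,0,0,-0.2,0,1,0,0,-0.08,0,1,0,0,-0.04,0,1,0,0,-0.04,0,1,0,0,0,0,1]'

```text
time_s: 25.6
tcp_pos: [0.6468, -0.1416, 0.0529]
eef_rot: [180.0, 0.1, 176.7]
contact_force: [0.3, -0.7, -3.4]
gripper_width: 0.0249
```

Request:
carry_out --commands '[0,0,-0.05,0,1,0,0,-0.04,0,1,0,0,-0.04,0,1,0,0,0,0,1,0,0,0,0,1]'

```text
time_s: 26.1
tcp_pos: [0.6463, -0.1416, 0.0467]
eef_rot: [-180.0, -0.0, 176.7]
contact_force: [-0.6, -0.3, -3.1]
gripper_width: 0.0249
```

Request:
carry_out --commands '[0,0,-0.03,0,1,0,0,-0.03,0,1,0,0,0,0,1,0,0,0,0,1]'

```text
time_s: 26.5
tcp_pos: [0.6465, -0.1416, 0.0454]
eef_rot: [-180.0, 0.0, 176.7]
contact_force: [-3.4, 1.1, 6.3]
gripper_width: 0.0251
```

Seated. I'm releasing, lifting and backing off for a final look.

Request:
carry_out --commands '[0,0,0.02,0,-1,0,0,0,0,-1,0,0,0,0,-1,0,0,0,0,-1,0,0,0,0,-1,0,0,0.6,0,-1,0,0,1,0,-1,0,0,1,0,-1]'

```text
time_s: 27.3
tcp_pos: [0.6458, -0.1417, 0.1497]
eef_rot: [-180.0, -0.1, 176.7]
contact_force: [1.2, 0.2, 0.7]
gripper_width: 0.083
```

Request:
carry_out --commands '[0,0,1,0,-1,0,-1,0.5,0,-1,-0.5,-1,0,0,-1,-0.5,-1,0,0,-1,-0.5,-1,0,0,-1,-0.5,-1,0,0,-1,-0.5,-1,0,0,-1,0,0,0,0,-1]'

```text
time_s: 28.1
tcp_pos: [0.5436, -0.3857, 0.209]
eef_rot: [-180.0, -0.0, 176.4]
contact_force: [0.7, -0.1, -0.7]
gripper_width: 0.0875
```

```bash
python3 - <<'E'
from h import *
f,K,W=cap("top"); g,K2,W2=cap("scene"); 
a=cv2.resize(f[150:270,70:340],(790,351),interpolation=cv2.INTER_CUBIC); b=cv2.resize(g[150:300,200:480],(448,240),interpolation=cv2.INTER_CUBIC)
c=np.zeros((240,790,3),np.uint8); c[:,:448]=b; save("fin",np.vstack([a,c]))
E
```

```text
(no output)
```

View pics/fin.png

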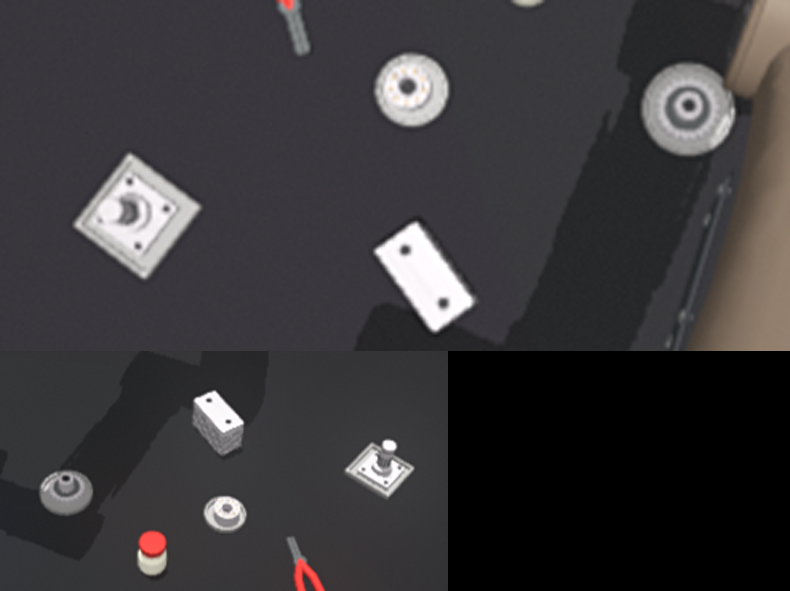

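In the final view the shaft's flange holes centre on (134,214) against the tray's (137,216), roughly 3–4 mm off. The bearing is at (407,87) in the tray at (412,89). The gear is centred at (688,108). The plate lies in line on the pile at (424,277). The jar and pliers are standing as before.

```bash
python3 -c "
from plant import r; print(r.close_job())"
```

```text
the job is handed in; nothing more can be done
None
```

I placed all four parts and handed the job in at about 28 s of robot time; no verdict was reported. The plate went on the pile, the shaft in the square tray, the bearing in the small round tray and the gear in the large one. Each was lowered until the wrist force showed contact before I let go: about 6 N for the shaft, bearing and gear, about 13 N for the plate.

- **Heights:** the shaft, bearing and gear touched down about 3 mm above their bench height, which is the tray floor. The plate touched down at about 51.5 mm, against a pile top triangulated at 50 mm.
- **Position:** in the last top and scene pictures each round part looked within a few mm of its tray's centre. The shaft was roughly 3–4 mm off, inside the 15 mm limit, and the plate's edges lined up with the pile.
- **Bystanders:** the jar and pliers looked untouched by eye in the last pictures. I didn't measure them.
- **Disagreement:** the wrist and top cameras differed by about 3–4 mm in y. I took the wrist reading as the closer one, shading the shaft's y shift slightly toward the top view, and nothing contradicted it at contact.

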